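Tip the green mould case over the board's edge

ROBOT

A 6-joint arm with a two-finger parallel gripper is mounted at the origin on a cart in front of the work surface, level with it; the furniture and walls round the work are solid. World frame = base frame: x ahead of the robot, y to its left, z up, the work surface at z = 0. Lengths are in mm, angles in rad, forces in N, time in s.
With the tool pointing down it reaches from about 400 to 925 mm from the base axis. Payload 12.5 kg.
Tool frame: the origin (TCP) lies midway between the tips of the shut fingers; the grasp point (between the pads) lies 19 mm behind it; z points along the fingers, y is the direction in which the jaws open and shut (so a half turn about z gives the same grasp; the last joint's range is limited). The gripper opens to 95 mm and grips with 3 to 60 N. Pads are 20 mm wide; open, the fingers measure 119 mm over their backs; the gripper's body (75 mm by 180 mm) begins 59 mm behind the grasp point.
Start: joints at [-1.24, 0.491, 1.559, -0, 1.092, -0.106], TCP at [264.426, -566.327, 214.661] pointing down, gripper open.
Joint ranges: [-3.1, 3.1], [-0.84, 2.19], [0.05, 2.79], [-1.13, 4.28], [0.06, 2.93], [-2.69, 2.69]. Speed limits (rad/s): [2.22, 2.22, 2.79, 3.14, 3.14, 3.14].

INTERFACE

Orientations are given as [roll, pitch, yaw] about the fixed x, y, z axes, in that order (R = Rz(yaw) Ry(pitch) Rx(roll)).
In Python, from cell import env, eyes, job_done, boxes_of, regions_of gives the robot as it stands.
- The arm moves only by the tool send_rows, never from a script. Its argument "plan" is text: rows parted by semicolons, each of 5 numbers parted by spaces: the shift along the tool's x, y, z in mm, then the turn about the tool's z in rad, then the finger opening in mm, from 0 to 95.1. In form: x y z roll gripper; .... A call has 1 to 8 rows; each row shifts and turns the pose as measured when the row begins, along the tool's axes as they then stand; what a row does not reach is not made up. A row lasts 1/10 s, in which the tool goes at most 50 mm and 8.59 degrees, less where a joint would pass 70% of its speed; a pose out of reach is approached as far as the arm can. A call with a gripper value outside its range is refused whole. The fingers move at their own pace and stop on an object; the grip force is fixed at half the most. Time passes only in rows, so rows that do not move let the fingers close. It gives the time, the measured TCP pose, the force and the opening at its end, in the units of the state.
- env.state(): the state, without advancing time (a new reading comes with each control period).
- eyes.read_camera(name): name is "scene" or "top" or "wrist"; returns a dict with "image" (400x640x3 uint8, red, green, blue), "vertical_fov" (degrees; the focal length in pixels is half the picture's height over the tangent of half this angle, whatever the lens; pixels are square), "cx", "cy" (the principal point, pixels), "extrinsics" (4x4, takes a point from camera to world coordinates). Camera axes: x right, y up, looking along -z (the intrinsics and any distortion apply to the point x, -y, -z); pixel columns grow to the right and rows downward; lengths in mm; the calibration is good to about 2 mm. A picture is of the moment at which its call begins. There is no depth.
- job_done(): hands the job in, once; it reports no verdict.
Trained networks look in a picture, given as the dict that the camera call returned (one of the last four; its "shot" number tells which), for a name from the list of things; names that differ only in an ending like _2 or _b are one class to them, and where a whole thing is asked for, a point or a joint stands for the part that bears it (a point fixed in the world has none). Each returns a list of dicts, best first, with "confidence" (0 to 1); they miss things now and then, are a little off and sometimes report something else, mostly with a low value. They report only what shows in the picture. A call takes as long as a camera call. They do not tell look-alikes from the thing itself.
- boxes_of(target, picture): "bbox" ([left, top, width, height] in pixels, round what is visible of it).
- regions_of(target, picture): "pixels" (400x640 bool, what is visible of it) and "bbox" ([left, top, width, height] in pixels, round what is visible of it).
The state is a dict: "t": time; "joints": joint angles; "qvel": joint speeds; "tau": joint torques, N m; "eef_pos": TCP position; "tcp_rot": TCP orientation; "ft_force": force on the tool from outside, world axes, zero at the start; "moment": the same for the moment, N m; "opening": opening from 0.0 (shut) to 1.0 (fully open).
Only numpy, scipy, OpenCV 4.12 (cv2) and the standard library are available. Lean on these libraries where they do the work, as an engineer would, in place of code of your own. Each camera call takes 0.05 s, during which the arm holds its last target.

TASK

Without pinching or lifting it, gently push the flat green case along the bench until its far long side lies flat against the low front edge of the cork board. Then push its near long side up so that the case tips up on that edge and flips over, and leave it lying flat and upside down on the cork, label down. Leave the other things where they are.

Things in the scene. Friction and masses are not known exactly. Their poses are not given: they have to be found in the camera images.
- board: Low board fixed to the bench, 110 (x) x 220 (y) x 8 mm, cork with an aluminium strip along its front edge; a wooden rail 10 mm wide and 20 mm high along its back edge. Origin: centre of its underside, on the bench; x points from the front edge to the back rail, y along the front edge, z up. Square to the robot within 0.25 rad.
- board_edge (a point): Middle of the top corner of the board's front edge, 8 mm above the bench (55 mm in front of the board's origin); axes as the board's. The front face below it is upright and solid.
- case: Flat green rigid case, loose, 46 (x) x 78 (y) x 17 mm, upright sides, about 0.1 kg, pale label on its upper face. Origin: centre of the underside; x toward the board at the start, y along its length, z out of the label. Starts label up, its far side 15 to 40 mm before the board's front edge, turned up to 0.3 rad from it. Fingertips pressed on its side drag that side up as they rise.
- case_centre (a point): Centre of the case, 8 mm above its underside; axes as the case's.
- case_far (a point): Middle of the case's bottom long edge that faces the board at the start, 23 mm along the case's x from its origin.
- case_near (a point): Middle of the case's bottom long edge that faces the robot at the start, 23 mm along the case's -x from its origin.
- mould: Orange rubber mould, loose bystander, 46 x 56 x 23 mm; origin at the centre of its underside.
- tape: Roll of tan masking tape, loose bystander, lying flat, 72 mm across, 18 mm high; origin at the centre of its underside.
- tin: Round pale tin, loose bystander, 68 mm across, 13 mm high; origin at the centre of its underside.
- pliers: Black-handled flat pliers, loose bystander, 38 x 135 x 13 mm; origin at the centre of the underside.
- powder_bottle: White plastic bottle, loose bystander, standing, 57 x 69 x 159 mm; origin at the centre of its underside.
Not all that is in view belongs to the job. Of the things like the case, leave any that is pink or red; of the rest the larger one is meant.

How it is judged (in metres and radians):
On the way, in this order (a step that is already met when the one before it is completed fails the run):
1. the case lies flat on the bench, label up, its far long side against the board's front edge (x of case_far in the frame of board_edge between -0.007 and 0.006 m and angle between the x axis of case_far and the x axis of board_edge, either way round below 0.15 rad and angle between case's own z axis and vertical below 0.15 rad), for 0.1 s.
2. the case is tipped well up, pivoting on its far long side at the board's front edge (angle between case's own z axis and vertical between 0.5 and 1.8 rad and height (world z) of case_far below 0.025 m and x of case_far in the frame of board_edge between -0.03 and 0.03 m), for 0.02 s.
At the end, for the whole second after the job is handed in: The case lies upside down (within 0.14 rad of flat) and still on the cork board, its centre inside the board's outline (at least 10 mm behind the front edge) and 13 to 21 mm above the bench (angle between case's own z axis and vertical above 3 rad and height (world z) of case_centre between 0.013 and 0.021 m and x of case_centre in the frame of board_edge between 0.01 and 0.1 m and y of case_centre in the frame of board between -0.11 and 0.11 m and linear speed of case below 0.01 m/s); the robot touches nothing.
It fails at once if the case is lifted or carried: its centre more than 55 mm above the bench (height (world z) of case_centre above 0.055 m).
It fails at once if the case is lifted or carried: both its long edges more than 36 mm above the bench (height (world z) of each of case_far, case_near above 0.036 m).
It fails at once if the case is pressed against the board with more than 40 N (contact force between case and board above 40 N).
It fails at once if a bystander is moved by more than 15 mm (distance of any of mould, tape, tin, pliers, powder_bottle from where it was at the start of the episode above 0.015 m).
It fails at once if the case is pinched: the point between the finger pads comes inside the case (x of the grasp point in the frame of case between -0.015 and 0.015 m and y of the grasp point in the frame of case between -0.036 and 0.036 m and z of the grasp point in the frame of case between -0.002 and 0.024 m).
It also fails if it takes over 64 s, if anything falls off the work surface, if the arm or the gripper's body presses on something with over 40 N, if the wrist force passes 120 N, or if a joint passes its speed limit or range.

## Working session

There is one attempt and no reset: what is moved stays moved. The work goes in short steps, Python scripts to look and compute and a tool call to move; the robot and the scene stay as the last step left them, time stands still between calls to the robot, and variables do not carry over. Pictures are saved under pics/ and viewed, and the job is handed in when it is done.

Besides the shell and the picture viewer there is one more tool, called after ">>>" in YAML: its name, and indented under it one key for each argument. send_rows: Moves the arm, as the interface text tells. Its arguments: {"type":"object","properties":{"plan":{"type":"string"}},"required":["plan"]}

```bash
mkdir -p pics; ls; python3 - <<'E'
from cell import env, eyes, boxes_of
import cv2
print(env.state())
for n in ["scene","top","wrist"]:
    p=eyes.read_camera(n)
    cv2.imwrite(f"pics/{n}0.png",p["image"][:,:,::-1])
    print(n,p["vertical_fov"],p["cx"],p["cy"],p["extrinsics"],[k for k in p])
    for t in ["case","board","mould","tape","tin","pliers","powder_bottle"]:
        print(t,[(b["bbox"],round(b["confidence"],2)) for b in boxes_of(t,p)])
E
```

```text
pics
{'t': 0.0, 'joints': array([-1.23957221e+00,  4.91526632e-01,  1.55946646e+00, -1.46009255e-05,
        1.09169393e+00, -1.05612010e-01]), 'qvel': array([-3.52850752e-04, -8.13255354e-04, -2.73026943e-03, -1.15077570e-04,
        9.41796825e-04, -4.91569039e-05]), 'tau': array([-1.37470306e-03, -6.12649655e+01, -2.58181626e+01,  6.91825664e-02,
        4.81887453e-02, -8.40079042e-05]), 'eef_pos': array([ 264.34999484, -566.06482991,  214.07634719]), 'tcp_rot': array([-3.14050301e+00, -1.02486673e-04,  4.36842809e-01]), 'ft_force': array([-0.47873618,  0.26277472,  1.37818889]), 'moment': array([-0.0061181 ,  0.01300804,  0.03580879]), 'opening': 1.0011071798709197}
scene 57.6049148868945 321.80684329985917 193.26568978628086 [[ 6.09834180e-01  3.99083222e-01 -6.84715163e-01 -2.37133154e+02]
 [-7.92527023e-01  3.09032560e-01 -5.25737382e-01 -6.93016715e+02]
 [ 1.78631141e-03  8.63267895e-01  5.04742855e-01  6.33813687e+02]
 [ 0.00000000e+00  0.00000000e+00  0.00000000e+00  1.00000000e+00]] ['image', 'vertical_fov', 'cx', 'cy', 'extrinsics', 'shot']
case [([348.0, 230.2, 32.6, 14
[... 972 characters left out ...]
257.3, 227.7, 18.6, 18.9], 0.82)]
tape [([444.6, 222.7, 27.2, 27.5], 0.87)]
tin [([214.6, 169.3, 24.3, 24.6], 0.64)]
pliers [([199.7, 215.5, 36.7, 36.0], 0.89)]
powder_bottle [([148.2, 175.1, 36.5, 28.8], 0.67)]
wrist 71.29393471964202 317.9714955819465 200.9083783550177 [[ 4.22616290e-01  8.74344439e-01  2.38573413e-01  3.31288694e+02]
 [-9.06308389e-01  4.07490775e-01  1.12055216e-01 -5.34890471e+02]
 [ 7.58389377e-04 -2.63577446e-01  9.64637940e-01  3.84707262e+02]
 [ 0.00000000e+00  0.00000000e+00  0.00000000e+00  1.00000000e+00]] ['image', 'vertical_fov', 'cx', 'cy', 'extrinsics', 'shot']
case []
board []
mould []
tape [([300.4, 3.3, 59.6, 47.0], 0.64)]
tin []
pliers []
powder_bottle []
```

```bash
python3 - <<'E'
import cv2
i=cv2.imread("pics/top0.png"); cv2.imwrite("pics/top0z.png",cv2.resize(i[130:270,290:490],None,fx=4,fy=4,interpolation=cv2.INTER_CUBIC))
i=cv2.imread("pics/scene0.png"); cv2.imwrite("pics/scene0z.png",cv2.resize(i[170:310,280:480],None,fx=4,fy=4,interpolation=cv2.INTER_CUBIC))
E
```

```text
(no output)
```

View pics/top0.png

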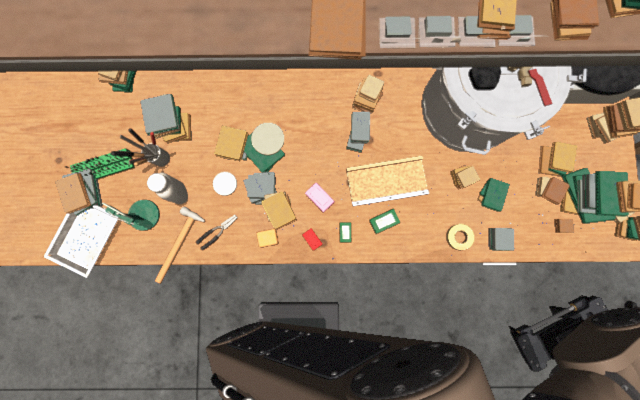

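```bash
sleep 0
```

```text
(no output)
```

View pics/top0z.png

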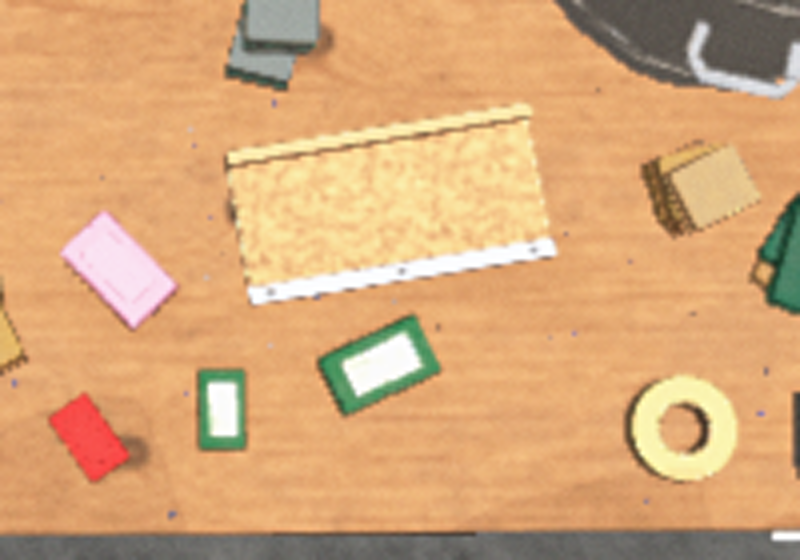

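View pics/scene0z.png

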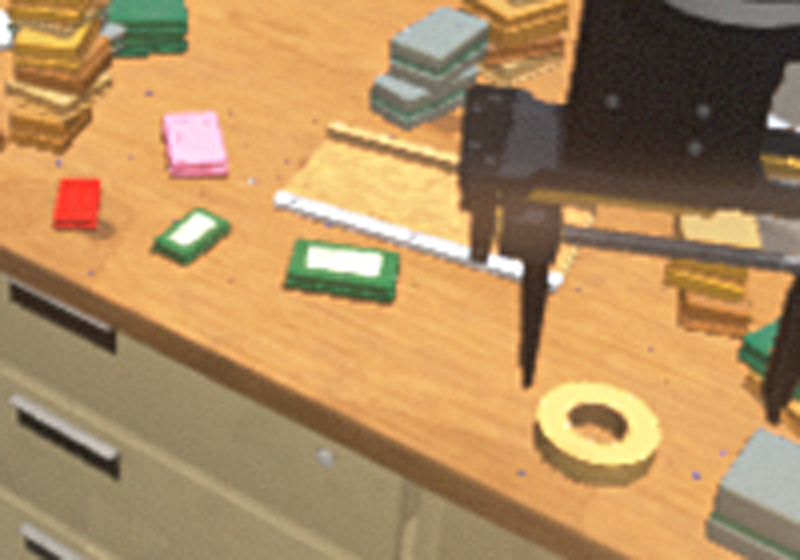

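View pics/scene0.png

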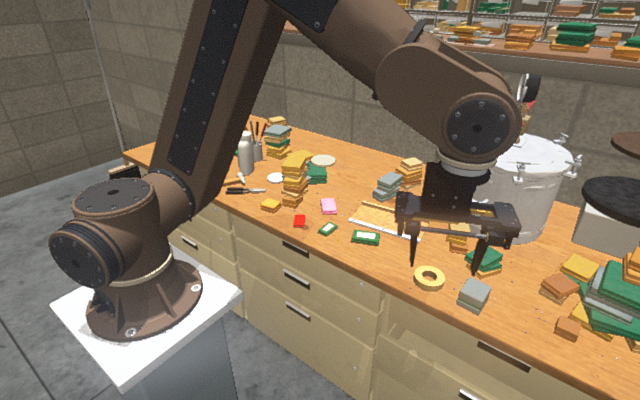

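```bash
cat > h.py <<'E'
import numpy as np, cv2
from cell import env, eyes, boxes_of, regions_of
def unproj(p,uv,z):
    f=200/np.tan(np.radians(p["vertical_fov"])/2)
    E=np.array(p["extrinsics"]); uv=np.atleast_2d(uv).astype(float)
    d=np.c_[(uv[:,0]-p["cx"])/f,-(uv[:,1]-p["cy"])/f,-np.ones(len(uv))]@E[:3,:3].T
    o=E[:3,3]; s=(z-o[2])/d[:,2]
    return o+d*s[:,None]
def proj(p,X):
    f=200/np.tan(np.radians(p["vertical_fov"])/2)
    E=np.array(p["extrinsics"]); c=(np.atleast_2d(X)-E[:3,3])@E[:3,:3]
    return np.c_[p["cx"]+f*c[:,0]/-c[:,2], p["cy"]-f*c[:,1]/-c[:,2]]
def rect(p,mask,z):
    # mask pixel outline -> metric plane z -> min area rect
    cs,_=cv2.findContours(mask.astype(np.uint8),cv2.RETR_EXTERNAL,cv2.CHAIN_APPROX_NONE)
    c=max(cs,key=cv2.contourArea)[:,0,:]
    W=unproj(p,c,z)[:,:2].astype(np.float32)
    (cx,cy),(w,h),a=cv2.minAreaRect(W)
    return (cx,cy),(w,h),a,cv2.boxPoints(((cx,cy),(w,h),a))
def best(t,p,near=None):
    r=regions_of(t,p)
    if near is not None:
        r=[q for q in r if np.hypot(q["bbox"][0]+q["bbox"][2]/2-near[0],q["bbox"][1]+q["bbox"][3]/2-near[1])<18]
    return r[0] if r else None
E
python3 - <<'E'
from h import *
p=eyes.read_camera("top")
for t,n,z in [("case",(386,222),17),("board",(389,181),8),("case",(345,232),12)]:
    q=best(t,p,n)
    if q: print(t,q["confidence"],[np.round(v,2) for v in rect(p,q["pixels"],z)])
z=lambda l:np.array(l)/4+[290,130]
print("case hand",unproj(p,z([(320,360),(413,317),(440,370),(347,413)]),17).round(1))
print("board front top",unproj(p,z([(252,300),(554,252)]),8).round(1))
p=eyes.read_camera("scene"); z=lambda l:np.array(l)/4+[280,170]
print("scene board front top",unproj(p,z([(276,199),(558,282)]),8).round(1))
print("scene case top",unproj(p,z([(290,242),(401,250),(398,291),(287,273)]),17).round(1))
E
```

```text
case 0.71 [array([ 497.64, -284.74]), array([45.76, 77.08]), np.float64(24.9), array([[ 460.66, -259.42],
       [ 493.11, -329.33],
       [ 534.62, -310.06],
       [ 502.17, -240.15]], dtype=float32)]
board 0.63 [array([ 613.3 , -296.68]), array([112.29, 220.02]), np.float64(8.79), array([[ 541.  , -196.54],
       [ 574.63, -413.98],
       [ 685.6 , -396.82],
       [ 651.97, -179.38]], dtype=float32)]
case 0.53 [array([ 468.92, -172.16]), array([33.71, 58.9 ]), np.float64(88.97), array([[ 439.17, -188.49],
       [ 498.06, -189.54],
       [ 498.67, -155.84],
       [ 439.78, -154.78]], dtype=float32)]
case hand [[ 500.2 -245.2   17. ]
 [ 529.8 -311.2   17. ]
 [ 492.4 -328.9   17. ]
 [ 463.  -263.2   17. ]]
board front top [[ 543.8 -199.2    8. ]
 [ 576.1 -414.7    8. ]]
scene board front top [[ 536.2 -203.4    8. ]
 [ 571.8 -416.1    8. ]]
scene case top [[ 486.2 -248.6   17. ]
 [ 526.3 -316.2   17. ]
 [ 484.1 -337.9   17. ]
 [ 454.6 -267.    17. ]]
```

>>> send_rows:
  plan: "0 0 0 0.142 50; 0 0 0 0.142 50; 32 -36 0 0 50; 32 -36 0 0 50; 32 -36 0 0 50; 32 -36 0 0 50; 32 -36 0 0 50; 32 -36 0 0 50"

```text
t: 2.25
eef_pos: [426.2, -322.3, 213.8]
tcp_rot: [3.14, -0.0, 0.132]
ft_force: [0.9, -0.5, 0.0]
opening: 0.529
```

>>> send_rows:
  plan: "12 -26 30 -0.021 50; 0 0 45 0 50; 0 0 45 0 50; 0 0 45 0 50; 0 0 0 0 50"

```text
t: 2.75
eef_pos: [440.5, -289.5, 47.0]
tcp_rot: [3.134, -0.006, 0.162]
ft_force: [0.2, 0.7, 1.3]
opening: 0.53
```

```bash
python3 - <<'E'
from h import *
s=env.state(); print(s["eef_pos"],s["tcp_rot"],s["ft_force"],s["opening"])
for n in ["scene","top","wrist"]:
    p=eyes.read_camera(n); i=p["image"][:,:,::-1].copy()
    if n=="wrist": cv2.imwrite("pics/w1.png",i)
    if n=="scene": cv2.imwrite("pics/s1.png",cv2.resize(i[170:310,280:480],None,fx=4,fy=4,interpolation=cv2.INTER_CUBIC))
    if n=="top": cv2.imwrite("pics/t1.png",cv2.resize(i[130:270,290:490],None,fx=4,fy=4,interpolation=cv2.INTER_CUBIC))
E
```

```text
[ 440.48546176 -289.54245412   46.95058317] [ 3.1338071  -0.0061998   0.16220326] [0.21854005 0.73974617 1.34279661] 0.5297380025635564
```

View pics/w1.png

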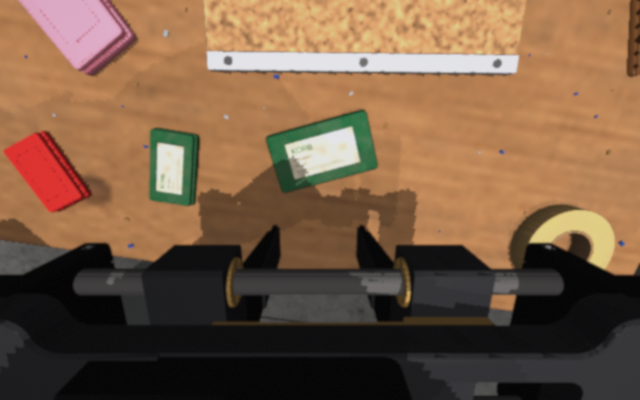

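View pics/s1.png

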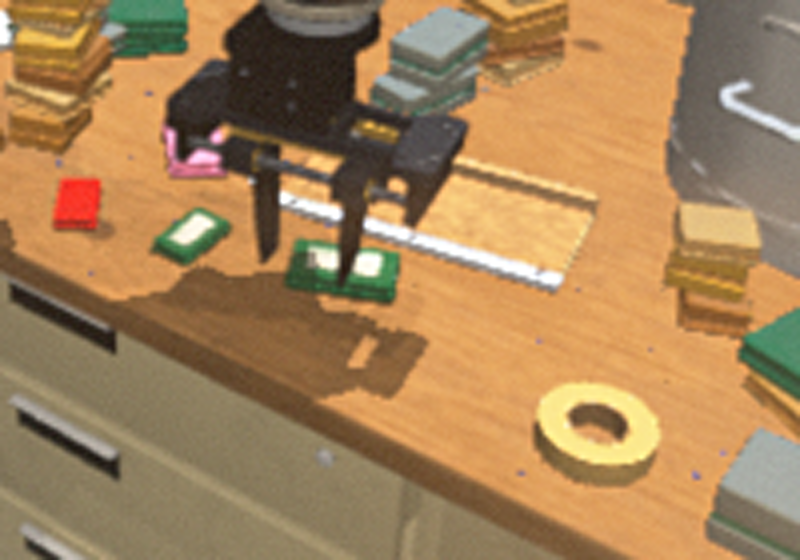

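View pics/t1.png

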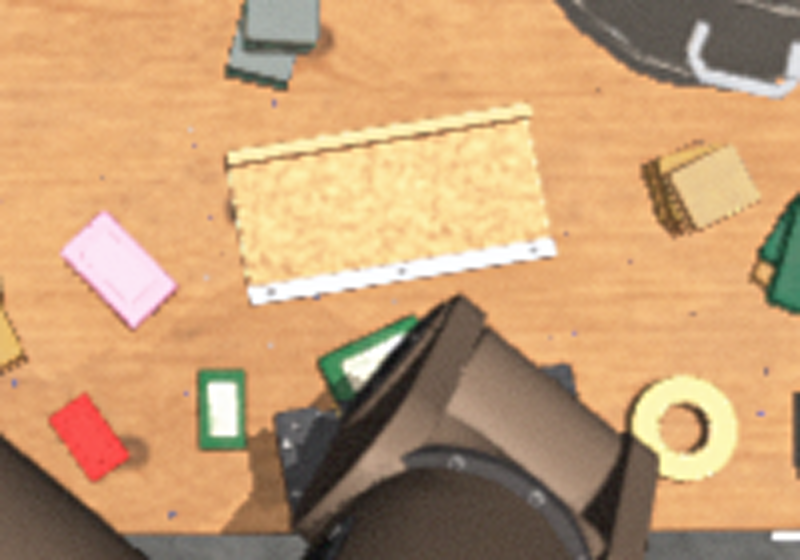

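```bash
python3 - <<'E'
from h import *
p=eyes.read_camera("wrist")
print(best("case",p) and best("case",p)["bbox"])
q=best("case",p,(322,150)); print([np.round(v,2) for v in rect(p,q["pixels"],17)] if q else None)
print("front edge top",unproj(p,[(208,70),(517,74),(363,62)],8).round(1), unproj(p,[(208,52),(519,57)],8).round(1))
print("case top",unproj(p,[(266,137),(364,111),(376,165),(283,189)],17).round(1))
# pose test
print("proj of finger tips", proj(p,[[440.5+.162*25,-289.5-25,47],[440.5-.162*25,-289.5+25,47]]))
E
```

```text
[149.3, 128.2, 50.2, 72.6]
[array([ 497.58, -285.22]), array([44.09, 74.89]), np.float64(24.02), array([[ 462.2 , -259.99],
       [ 492.69, -328.39],
       [ 532.96, -310.45],
       [ 502.48, -242.04]], dtype=float32)]
front edge top [[ 540.8 -197.6    8. ]
 [ 574.3 -416.7    8. ]
 [ 563.9 -305.1    8. ]] [[ 552.4 -196.9    8. ]
 [ 585.3 -414.3    8. ]]
case top [[ 501.8 -244.8   17. ]
 [ 530.7 -311.    17. ]
 [ 494.7 -327.6   17. ]
 [ 465.7 -261.8   17. ]]
proj of finger tips [[351.24163376 240.25765473]
 [276.66426518 240.674112  ]]
```

>>> send_rows:
  plan: "-4 3 25 0.009 50; 0 0 12 0 50; 0 0 4 0 50; 0 0 0 0 50"

```text
t: 3.5
eef_pos: [441.8, -297.8, 15.5]
tcp_rot: [3.119, -0.019, 0.153]
ft_force: [0.6, 0.4, 0.6]
opening: 0.525
```

>>> send_rows:
  plan: "0 0 0 0 50; 0 0 4 0 50; 0 0 4 0 50; 0 0 0 0 50"

```text
t: 3.9
eef_pos: [442.8, -298.2, 8.7]
tcp_rot: [3.118, -0.02, 0.153]
ft_force: [-1.3, -0.4, 0.2]
opening: 0.525
```

>>> send_rows:
  plan: "0 0 4 0 50; 0 0 2 0 50; 0 0 0 0 50"

```text
t: 4.2
eef_pos: [443.0, -298.3, 2.1]
tcp_rot: [3.118, -0.02, 0.153]
ft_force: [0.6, 0.2, 0.7]
opening: 0.523
```

>>> send_rows:
  plan: "6 0 0 0 50; 6 0 0 0 50; 5 0 0 0 50; 5 0 0 0 50; 5 0 0 0 50; 5 0 0 0 50; 5 0 0 0 50; 0 0 0 0 50"

```text
t: 5.0
eef_pos: [483.3, -291.9, 3.0]
tcp_rot: [3.118, -0.02, 0.154]
ft_force: [-0.4, -0.2, 0.2]
opening: 0.529
```

```bash
cat > look.py <<'E'
import sys
from h import *
n=sys.argv[1]; cam=sys.argv[2] if len(sys.argv)>2 else "wrist"
s=env.state(); print(s["eef_pos"].round(1),s["tcp_rot"].round(3),s["ft_force"].round(1),s["t"])
d=(s["eef_pos"][:2]-[557.8,-306.5]); c,sn=np.cos(.152),np.sin(.152)
print("tcp in board edge frame",(d@[c,sn]).round(1),(d@[-sn,c]).round(1))
p=eyes.read_camera(cam); i=p["image"][:,:,::-1].copy()
if cam=="scene": i=cv2.resize(i[170:310,280:480],None,fx=4,fy=4,interpolation=cv2.INTER_CUBIC)
cv2.imwrite(f"pics/{n}.png",i)
E
python3 look.py w2; python3 look.py s2 scene
```

```text
[ 483.3 -291.9    3. ] [ 3.118 -0.02   0.154] [-0.4 -0.2  0.2] 5.0
tcp in board edge frame -71.5 25.7
[ 483.  -291.9    3. ] [ 3.118 -0.02   0.154] [-0.3 -0.   0.2] 5.05
tcp in board edge frame -71.8 25.8
```

View pics/w2.png

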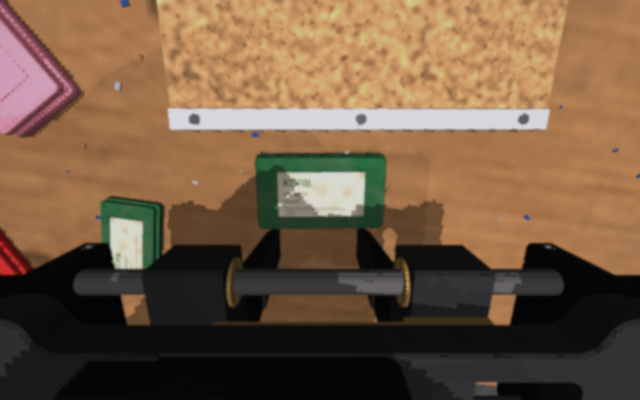

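View pics/s2.png

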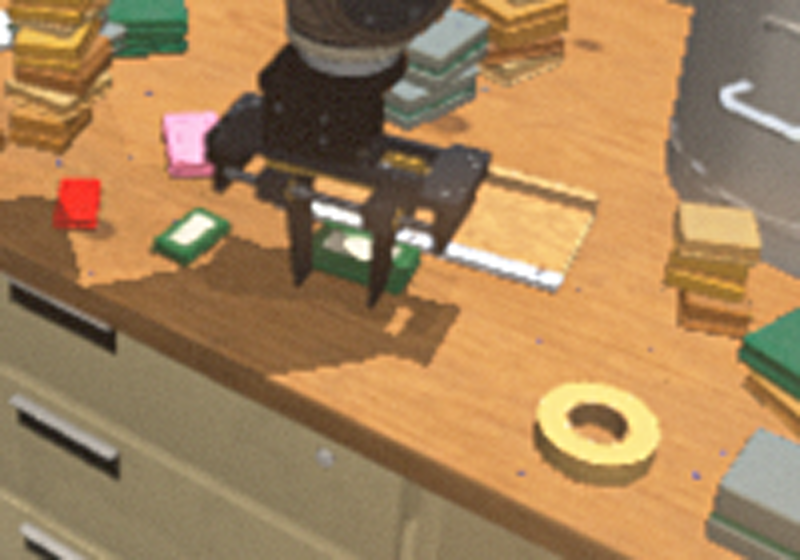

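```bash
python3 - <<'E'
from h import *
p=eyes.read_camera("wrist")
c,sn=np.cos(.152),np.sin(.152)
f=lambda W:np.c_[(W[:,:2]-[557.8,-306.5])@[c,sn],(W[:,:2]-[557.8,-306.5])@[-sn,c]].round(1)
print("board front top",f(unproj(p,[(169,129),(360,129),(547,129)],8)))
print("case far top",f(unproj(p,[(258,156),(384,155),],17)),"near",f(unproj(p,[(258,227),(386,227)],17)))
E
```

```text
board front top [[  -0.7  111. ]
 [  -0.7    1.6]
 [  -0.6 -109. ]]
case far top [[-15.3  59.6]
 [-14.8 -10.9]] near [[-57.   61.7]
 [-57.6 -14.6]]
```

>>> send_rows:
  plan: "4 0 0 0 50; 4 0 0 0 50; 3 0 0 0 50; 1.5 0 0 0 50; 1 0 0 0 50; 0 0 0 0 50"

```text
t: 5.75
eef_pos: [496.5, -289.8, 3.2]
tcp_rot: [3.118, -0.019, 0.153]
ft_force: [-0.7, -0.2, -0.2]
opening: 0.524
```

```bash
python3 look.py w3
```

```text
[ 496.5 -289.8    3.2] [ 3.118 -0.019  0.153] [-0.7 -0.2 -0.2] 5.75
tcp in board edge frame -58.1 25.8
```

View pics/w3.png

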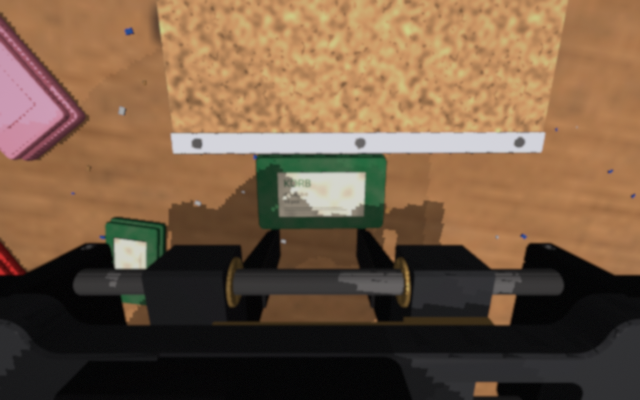

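>>> send_rows:
  plan: "0.8 0 0.5 0 50; 0.8 0 0.5 0 50; 0 0 0 0 50"

```text
t: 6.1
eef_pos: [496.6, -289.6, 2.4]
tcp_rot: [3.12, -0.017, 0.153]
ft_force: [-0.5, -1.3, 0.5]
opening: 0.526
```

>>> send_rows:
  plan: "0.8 0 0 0 50; 0 0 0 0 50"

```text
t: 6.3
eef_pos: [496.7, -289.6, 2.4]
tcp_rot: [3.12, -0.016, 0.153]
ft_force: [-0.6, -0.3, 0.6]
opening: 0.524
```

>>> send_rows:
  plan: "2 0 0 0 50; 2 0 0 0 50; 0 0 0 0 50"

```text
t: 6.6
eef_pos: [496.5, -289.7, 2.4]
tcp_rot: [3.123, -0.008, 0.153]
ft_force: [-0.1, -0.2, 0.4]
opening: 0.523
```

>>> send_rows:
  plan: "2 0 0 0 50; 3 0 0 0 50"

```text
t: 6.8
eef_pos: [497.0, -289.4, 2.4]
tcp_rot: [3.127, 0.0, 0.154]
ft_force: [-31.7, -15.3, 14.6]
opening: 0.526
```

>>> send_rows:
  plan: "0 0 0 0 50"

```text
t: 6.9
eef_pos: [496.4, -289.7, 2.4]
tcp_rot: [3.127, 0.001, 0.154]
ft_force: [-0.1, -0.1, -0.3]
opening: 0.52
```

```bash
python3 look.py w4;python3 look.py s4 scene
```

```text
[ 496.4 -289.7    2.4] [3.127e+00 1.000e-03 1.540e-01] [-0.1 -0.1 -0.3] 6.9
tcp in board edge frame -58.2 25.9
[ 496.7 -289.7    2.5] [3.127 0.    0.154] [-4.7 -0.7  0.7] 6.95
tcp in board edge frame -57.9 25.9
```

View pics/w4.png

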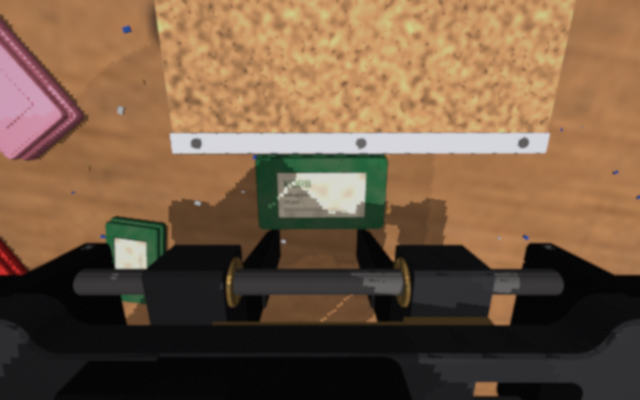

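View pics/s4.png

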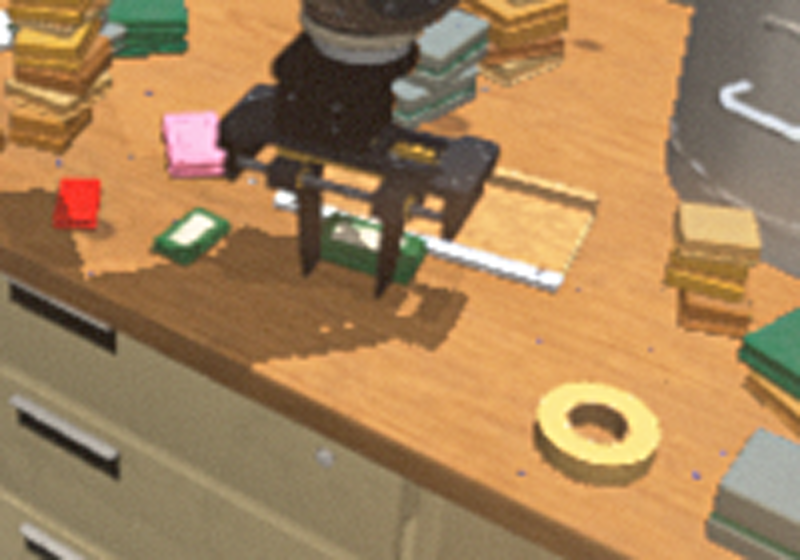

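>>> send_rows:
  plan: "0 0 1.3 0 50; 1.5 0 0 0 50; 1.5 0 -3 0 50; 1.3 0 -4 0 50; 1.3 0 -4 0 50"

```text
t: 7.5
eef_pos: [496.9, -289.0, 10.6]
tcp_rot: [3.132, 0.011, 0.155]
ft_force: [-9.7, -5.3, 0.3]
opening: 0.528
```

```bash
python3 look.py w5;python3 look.py s5 scene
```

```text
[ 496.9 -289.    10.6] [3.132 0.011 0.155] [-9.7 -5.3  0.3] 7.5
tcp in board edge frame -57.5 26.5
[ 497.1 -289.    11.1] [3.132 0.011 0.155] [-11.5  -6.6   0.3] 7.55
tcp in board edge frame -57.4 26.5
```

View pics/w5.png

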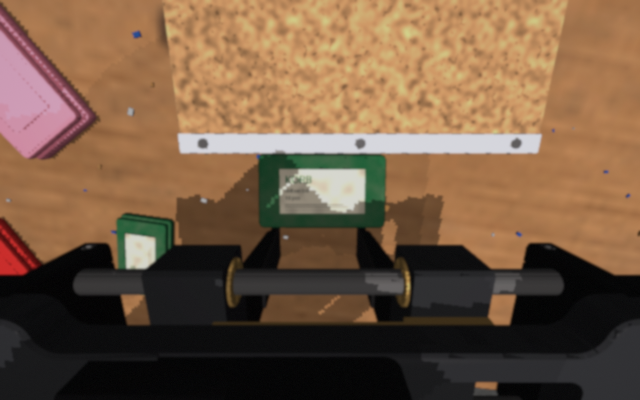

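View pics/s5.png

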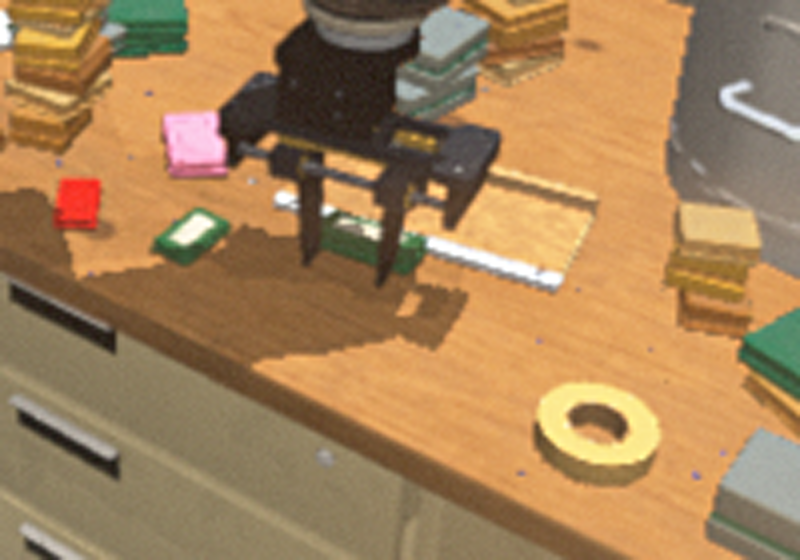

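>>> send_rows:
  plan: "1.7 0 -3.8 0 50; 1.7 0 -3.8 0 50; 2.3 0 -3.6 0 50; 2.5 0 -3.5 0 50"

```text
t: 8.0
eef_pos: [500.4, -288.2, 24.5]
tcp_rot: [3.136, 0.022, 0.156]
ft_force: [-12.3, -7.1, 3.8]
opening: 0.523
```

```bash
python3 look.py w6;python3 look.py s6 scene
```

```text
[ 500.4 -288.2   24.5] [3.136 0.022 0.156] [-12.3  -7.1   3.8] 8.0
tcp in board edge frame -53.9 26.8
[ 500.7 -288.3   25. ] [3.135 0.021 0.156] [-14.4  -6.4   6.2] 8.05
tcp in board edge frame -53.7 26.7
```

View pics/w6.png

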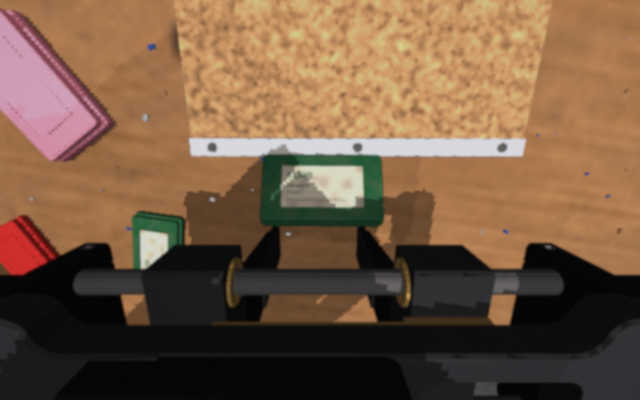

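View pics/s6.png

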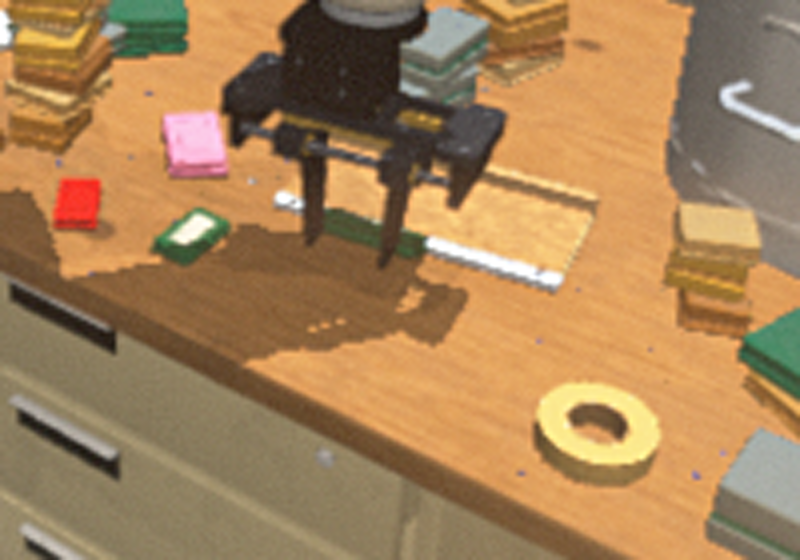

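>>> send_rows:
  plan: "2.7 0 -3.2 0 50; 3 0 -2.9 0 50; 3.1 0 -2.6 0 50; 3.3 0 -2.3 0 50"

```text
t: 8.5
eef_pos: [507.4, -287.3, 36.2]
tcp_rot: [3.139, 0.033, 0.158]
ft_force: [-14.4, -5.9, 11.7]
opening: 0.527
```

```bash
python3 look.py w7;python3 look.py s7 scene
```

```text
[ 507.4 -287.3   36.2] [3.139 0.033 0.158] [-14.4  -5.9  11.7] 8.5
tcp in board edge frame -46.9 26.7
[ 507.8 -287.3   36.6] [3.138 0.032 0.158] [-14.7  -4.7  11.7] 8.55
tcp in board edge frame -46.5 26.6
```

View pics/w7.png

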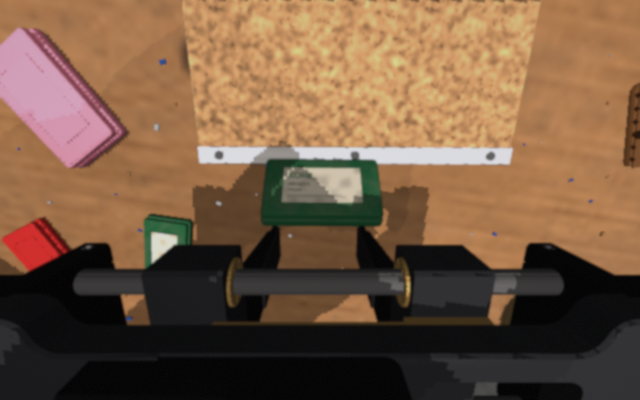

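View pics/s7.png

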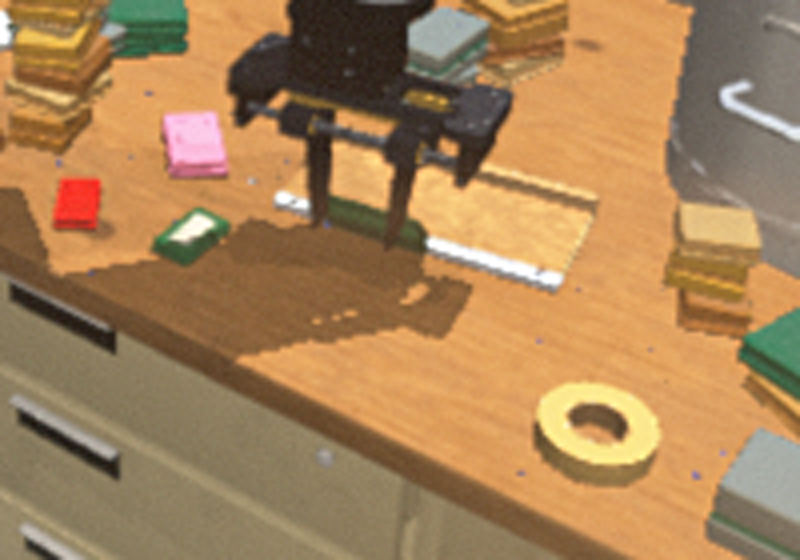

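>>> send_rows:
  plan: "3.2 0 -2.6 0 50; 3.4 0 -2.3 0 50; 3.6 0 -2 0 50; 3.8 0 -1.7 0 50"

```text
t: 9.0
eef_pos: [519.2, -285.7, 47.2]
tcp_rot: [3.138, 0.038, 0.16]
ft_force: [-7.6, -1.5, 13.5]
opening: 0.527
```

```bash
python3 look.py w8;python3 look.py s8 scene
```

```text
[ 519.2 -285.7   47.2] [3.138 0.038 0.16 ] [-7.6 -1.5 13.5] 9.0
tcp in board edge frame -35.0 26.4
[ 519.9 -285.7   47.6] [3.138 0.037 0.16 ] [-7.8 -1.3 14.4] 9.05
tcp in board edge frame -34.3 26.3
```

View pics/w8.png

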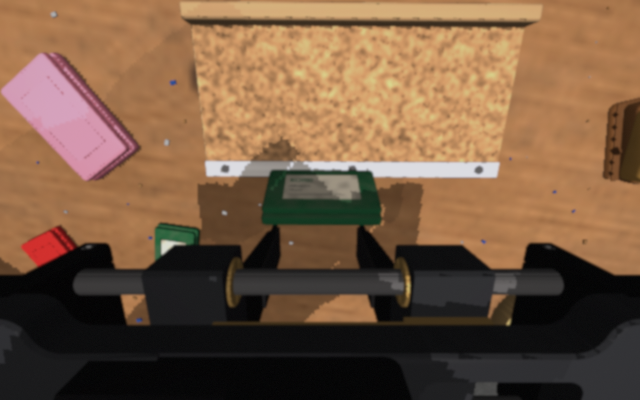

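View pics/s8.png

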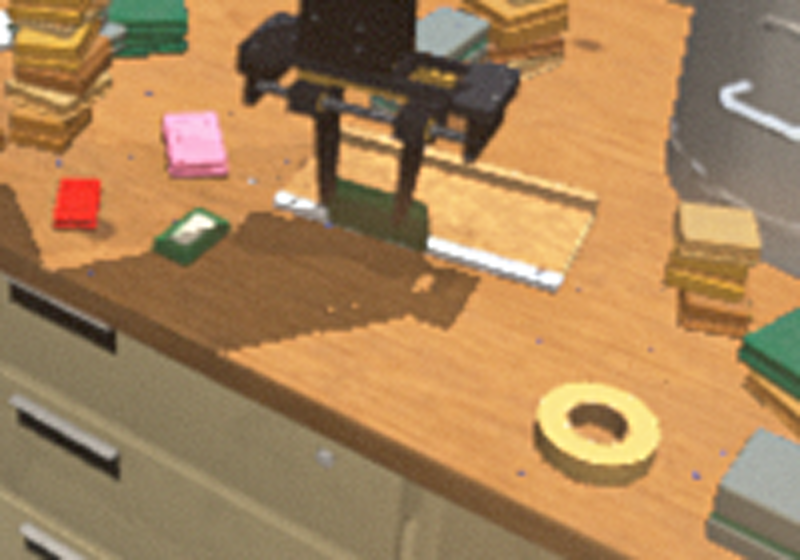

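>>> send_rows:
  plan: "3.7 0 -1.6 0 50; 3.9 0 -1.2 0 50; 4.1 0 -0.8 0 50; 4.2 0 -0.4 0 50"

```text
t: 9.5
eef_pos: [537.6, -283.0, 54.5]
tcp_rot: [3.135, 0.033, 0.161]
ft_force: [-1.8, 0.5, 9.7]
opening: 0.53
```

```bash
python3 look.py w9;python3 look.py s9 scene
```

```text
[ 537.6 -283.    54.5] [3.135 0.033 0.161] [-1.8  0.5  9.7] 9.5
tcp in board edge frame -16.5 26.3
[ 538.2 -282.9   54.7] [3.135 0.033 0.161] [-3.   0.8  8.9] 9.55
tcp in board edge frame -15.8 26.3
```

View pics/w9.png

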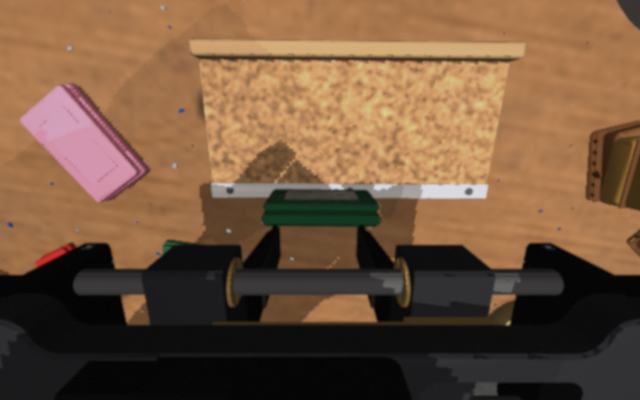

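View pics/s9.png

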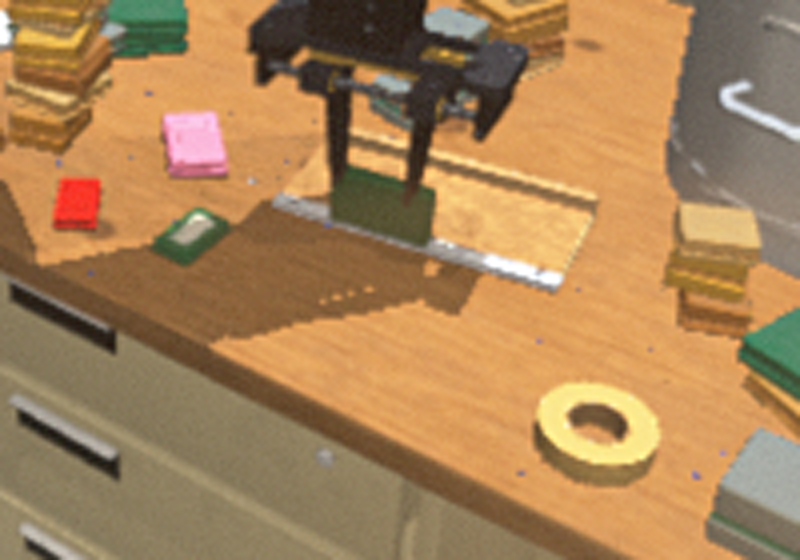

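>>> send_rows:
  plan: "4.2 0 -0.2 0 50; 4.2 0 -0.2 0 50; 4.2 0 -0.2 0 50"

```text
t: 9.9
eef_pos: [553.1, -280.5, 57.1]
tcp_rot: [3.132, 0.028, 0.162]
ft_force: [-0.5, -1.6, 0.8]
opening: 0.523
```

```bash
python3 look.py w10;python3 look.py s10 scene
```

```text
[ 553.1 -280.5   57.1] [3.132 0.028 0.162] [-0.5 -1.6  0.8] 9.9
tcp in board edge frame -0.7 26.4
[ 553.7 -280.4   57.1] [3.132 0.028 0.162] [ 0.4 -0.2  1.5] 9.95
tcp in board edge frame -0.1 26.4
```

View pics/w10.png

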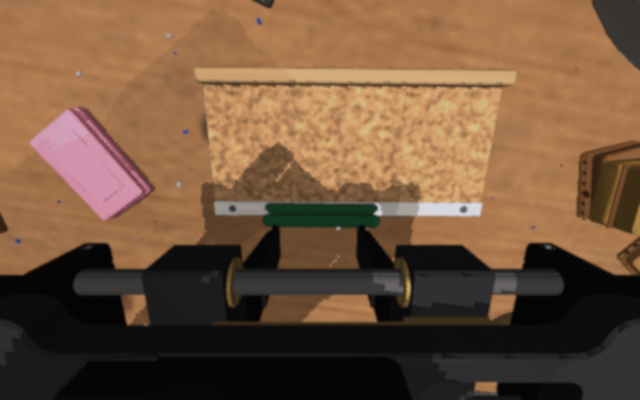

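View pics/s10.png

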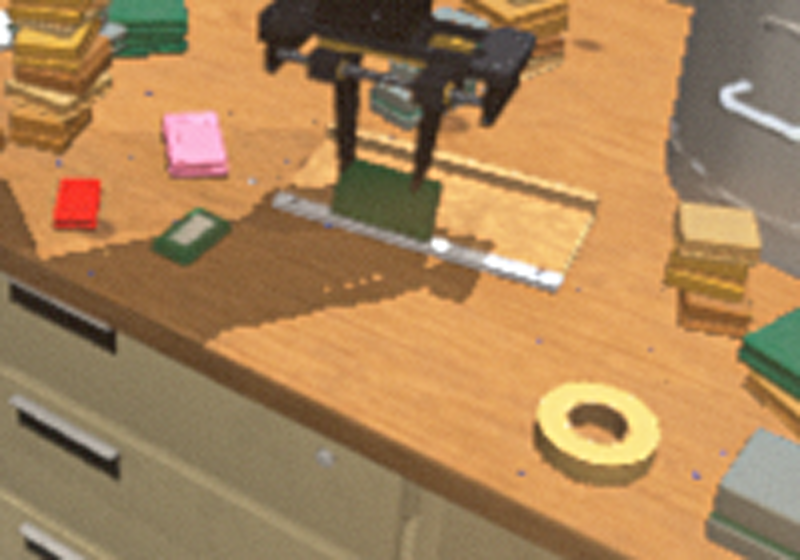

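>>> send_rows:
  plan: "-3 0 -0.5 0 50; -8 0 0 0 50; -6 0 0 0 50"

```text
t: 10.3
eef_pos: [535.5, -282.8, 57.1]
tcp_rot: [3.133, 0.029, 0.163]
ft_force: [-0.8, 0.1, 1.0]
opening: 0.528
```

```bash
python3 look.py w11;python3 look.py s11 scene
```

```text
[ 535.5 -282.8   57.1] [3.133 0.029 0.163] [-0.8  0.1  1. ] 10.3
tcp in board edge frame -18.5 26.8
[ 534.7 -282.9   57.1] [3.133 0.029 0.163] [ 0.7 -1.6  0.7] 10.35
tcp in board edge frame -19.2 26.9
```

View pics/w11.png

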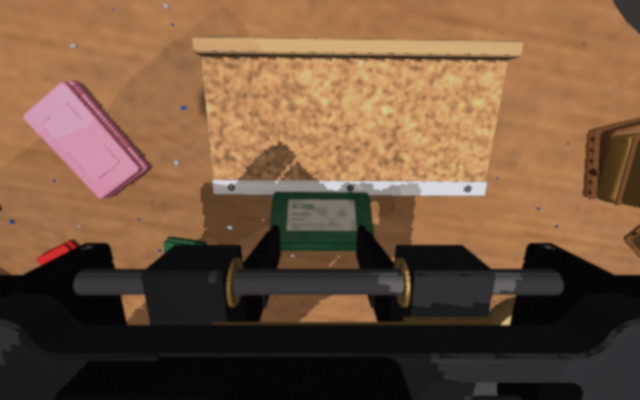

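View pics/s11.png

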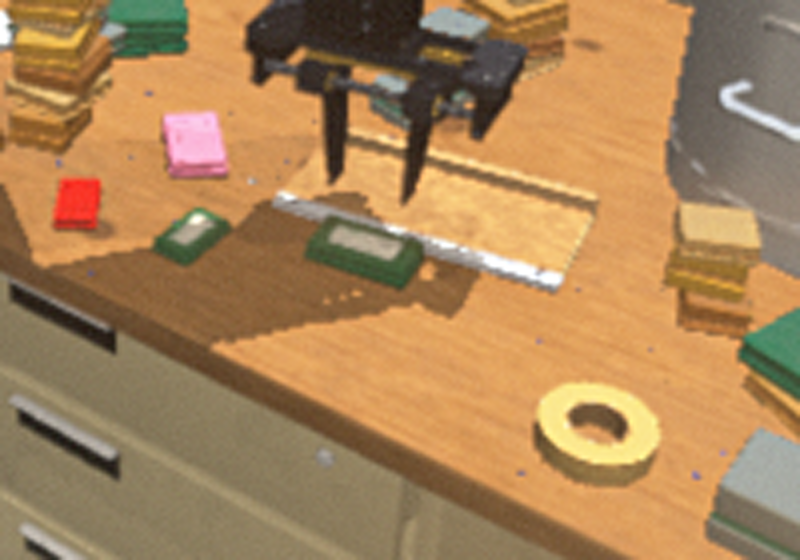

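>>> send_rows:
  plan: "-25 0 0 0 50; -25 0 0 0 50; -10 0 0 0.011 50; 0 0 0 0 50"

```text
t: 10.8
eef_pos: [474.3, -293.2, 58.9]
tcp_rot: [3.132, 0.028, 0.15]
ft_force: [0.0, 1.3, -0.1]
opening: 0.527
```

```bash
python3 look.py w12; python3 - <<'E'
from h import *
p=eyes.read_camera("wrist")
c,sn=np.cos(.152),np.sin(.152)
f=lambda W:np.c_[(W[:,:2]-[557.8,-306.5])@[c,sn],(W[:,:2]-[557.8,-306.5])@[-sn,c]].round(1)
for r in regions_of("case",p): print(r["bbox"],f(np.c_[rect(p,r["pixels"],17)[3],np.zeros(4)]).tolist())
E
```

```text
[ 474.3 -293.2   58.9] [3.132 0.028 0.15 ] [ 0.   1.3 -0.1] 10.8
tcp in board edge frame -80.6 25.8
[15.2, 171.2, 84.2, 74.7] [[-104.3, 236.3], [-87.5, 200.3], [-38.4, 223.2], [-55.2, 259.2]]
[149.1, 167.4, 48.6, 70.3] [[-97.7, 126.0], [-41.9, 116.5], [-35.9, 151.6], [-91.7, 161.1]]
[0.6, 0.0, 135.8, 123.0] [[-8.6, 191.6], [19.1, 151.3], [85.2, 196.8], [57.4, 237.1]]
[266.0, 124.5, 104.0, 65.7] [[-54.0, 63.0], [-53.2, -12.8], [-7.0, -12.3], [-7.8, 63.5]]
```

View pics/w12.png

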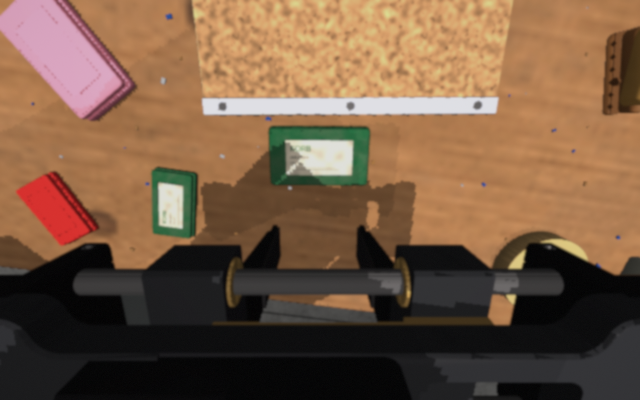

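>>> send_rows:
  plan: "0 0 20 0 50; 0 0 20 0 50; 0 0 10 0 50; 0 0 0 0 50; 0 0 0 0 50"

```text
t: 11.45
eef_pos: [478.8, -293.8, 7.7]
tcp_rot: [3.129, 0.025, 0.154]
ft_force: [-0.1, 0.1, 0.3]
opening: 0.525
```

>>> send_rows:
  plan: "0 0 4 0 50; 0 0 1.2 0 50; 4 0 0 0 50; 4 0 0 0 50; 4 0 0 0 50; 3 0 0 0 50; 1.5 0 0 0 50; 0 0 0 0 50"

```text
t: 12.25
eef_pos: [496.8, -291.7, 4.0]
tcp_rot: [3.127, 0.024, 0.155]
ft_force: [-2.5, -1.9, 1.0]
opening: 0.528
```

```bash
python3 look.py w13
```

```text
[ 496.8 -291.7    4. ] [3.127 0.024 0.155] [-2.5 -1.9  1. ] 12.25
tcp in board edge frame -58.1 23.8
```

View pics/w13.png

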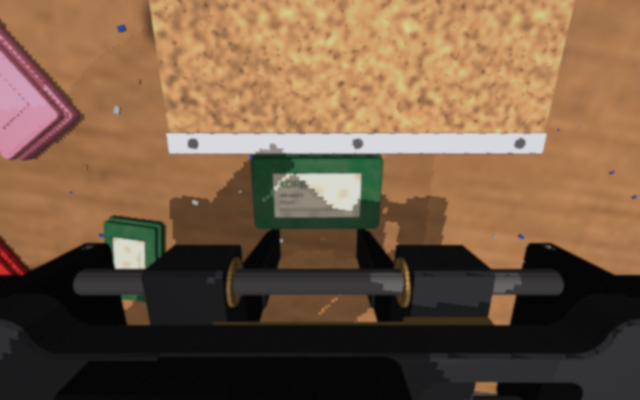

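>>> send_rows:
  plan: "-0.5 0 2 0 50; 0 0 1 0 50; 0 0 0 0 50"

```text
t: 12.6
eef_pos: [496.5, -291.9, 0.9]
tcp_rot: [3.127, 0.024, 0.155]
ft_force: [-1.2, -0.2, 2.0]
opening: 0.524
```

>>> send_rows:
  plan: "1.5 0 0 0 50; 1.5 0 -3 0 50; 1.3 0 -4 0 50; 1.3 0 -4 0 50; 1.7 0 -3.8 0 50; 1.7 0 -3.8 0 50; 2.3 0 -3.6 0 50; 2.5 0 -3.5 0 50"

```text
t: 13.4
eef_pos: [500.4, -290.6, 24.6]
tcp_rot: [3.136, 0.045, 0.156]
ft_force: [-10.2, -5.2, 3.2]
opening: 0.529
```

```bash
python3 look.py w14
```

```text
[ 500.4 -290.6   24.6] [3.136 0.045 0.156] [-10.2  -5.2   3.2] 13.4
tcp in board edge frame -54.3 24.4
```

View pics/w14.png

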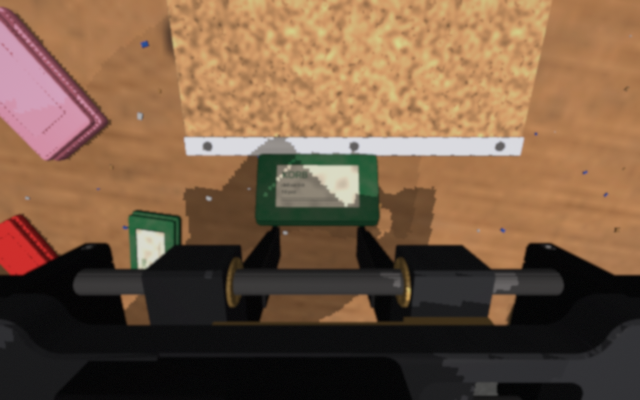

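Same as the first time: tilting about 28°. Continuing along the arc.

>>> send_rows:
  plan: "2.7 0 -3.2 0 50; 3 0 -2.9 0 50; 3.1 0 -2.6 0 50; 3.3 0 -2.4 0 50; 3.2 0 -2.6 0 50; 3.4 0 -2.3 0 50; 3.6 0 -2 0 50; 3.8 0 -1.7 0 50"

```text
t: 14.25
eef_pos: [517.5, -288.3, 46.2]
tcp_rot: [3.141, 0.065, 0.158]
ft_force: [-8.9, -2.1, 11.6]
opening: 0.528
```

>>> send_rows:
  plan: "3.7 0 -1.6 0 50; 3.9 0 -1.2 0 50; 4.1 0 -0.8 0 50; 4.2 0 -0.3 0 50"

```text
t: 14.65
eef_pos: [532.6, -286.3, 53.2]
tcp_rot: [3.14, 0.067, 0.158]
ft_force: [-4.1, 1.3, 13.4]
opening: 0.524
```

```bash
python3 look.py s15 scene;python3 look.py w15
```

```text
[ 532.6 -286.3   53.2] [3.14  0.067 0.158] [-4.1  1.3 13.4] 14.65
tcp in board edge frame -21.9 23.8
[ 533.3 -286.2   53.4] [3.14  0.066 0.158] [-4.5  1.6 13.9] 14.7
tcp in board edge frame -21.2 23.8
```

View pics/w15.png

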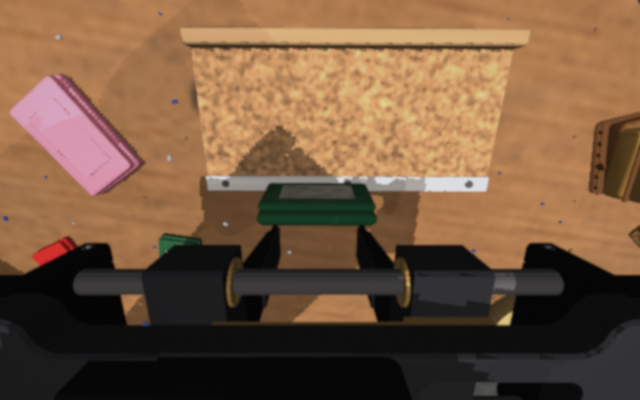

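View pics/s15.png

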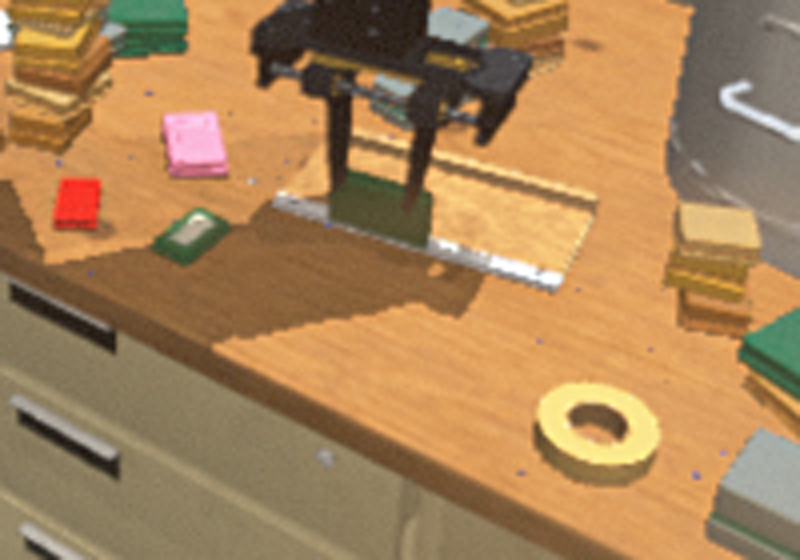

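>>> send_rows:
  plan: "4.2 0 -0.2 0 50; 4.2 0 -0.3 0 50; 4.2 0 -0.4 0 50; 4.2 0 -0.4 0 50; 4.5 0 -0.2 0 50; 5 0 0 0 50; 6 0 0 0 50; 6 0 0 0 50"

```text
t: 15.55
eef_pos: [573.7, -279.5, 55.6]
tcp_rot: [3.138, 0.064, 0.158]
ft_force: [0.6, -0.6, 0.5]
opening: 0.526
```

```bash
python3 look.py s16 scene;python3 look.py w16
```

```text
[ 573.7 -279.5   55.6] [3.138 0.064 0.158] [ 0.6 -0.6  0.5] 15.55
tcp in board edge frame 19.8 24.2
[ 574.5 -279.4   55.6] [3.138 0.063 0.159] [-0.7  1.   0.7] 15.6
tcp in board edge frame 20.6 24.3
```

View pics/w16.png

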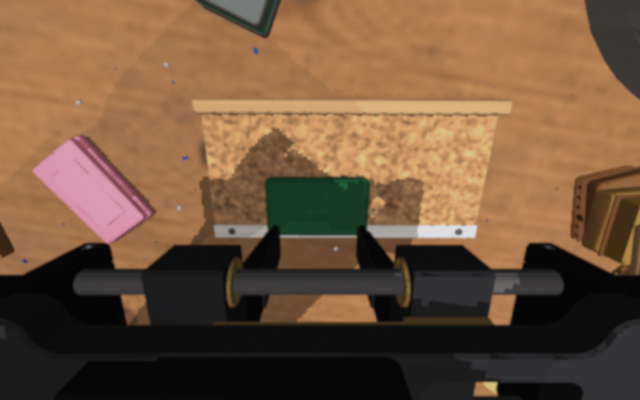

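View pics/s16.png

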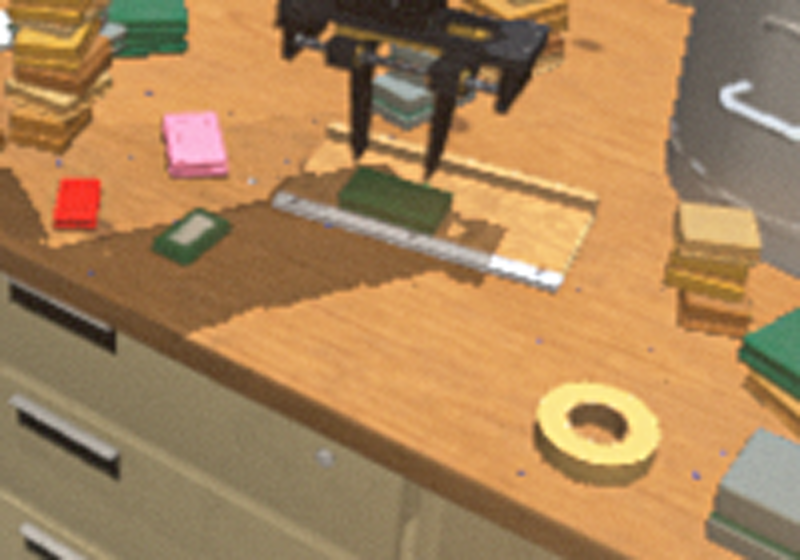

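The case has flipped onto the cork, label down. I'm raising the arm clear so I can check it.

>>> send_rows:
  plan: "0 0 -20 0 50; 0 0 -30 0 50; -20 0 -30 0 50; -30 0 -20 0 50; 0 0 0 0 50"

```text
t: 16.15
eef_pos: [529.4, -285.5, 159.9]
tcp_rot: [3.141, 0.067, 0.16]
ft_force: [0.6, -0.3, 0.2]
opening: 0.526
```

```bash
python3 look.py s17 scene;python3 look.py w17; python3 - <<'E'
from h import *
p=eyes.read_camera("wrist")
c,sn=np.cos(.152),np.sin(.152)
f=lambda W:np.c_[(W[:,:2]-[557.8,-306.5])@[c,sn],(W[:,:2]-[557.8,-306.5])@[-sn,c]].round(1)
for r in regions_of("case",p): print(r["bbox"],r["confidence"],f(np.c_[rect(p,r["pixels"],25)[3],np.zeros(4)]).tolist())
t=eyes.read_camera("top")
for n in ["mould","tape","tin","pliers","powder_bottle"]: print(n,[b["bbox"] for b in boxes_of(n,t)][:1])
E
```

```text
[ 529.4 -285.5  159.9] [3.141 0.067 0.16 ] [ 0.6 -0.3  0.2] 16.15
tcp in board edge frame -24.9 25.1
[ 530.4 -285.3  158.7] [3.141 0.067 0.16 ] [ 0.6  0.7 -0.6] 16.2
tcp in board edge frame -23.9 25.1
[116.8, 198.2, 51.3, 44.7] 0.97 [[-98.4, 233.3], [-82.0, 199.8], [-34.3, 223.1], [-50.8, 256.6]]
[281.5, 112.0, 77.7, 46.3] 0.96 [[10.1, 64.2], [9.2, -12.9], [54.3, -13.4], [55.1, 63.7]]
[207.9, 195.1, 30.7, 42.0] 0.85 [[-93.0, 125.2], [-36.2, 115.4], [-30.5, 148.6], [-87.3, 158.4]]
[116.1, 81.4, 84.3, 82.8] 0.59 [[-4.2, 189.1], [24.2, 149.0], [86.5, 193.2], [58.1, 233.3]]
mould [[259.0, 231.0, 19.9, 13.5]]
tape [[446.0, 223.3, 24.9, 27.3]]
tin [[212.0, 169.3, 24.7, 23.4]]
pliers [[197.0, 214.4, 39.4, 28.7]]
powder_bottle [[148.0, 173.7, 38.6, 27.7]]
```

View pics/w17.png

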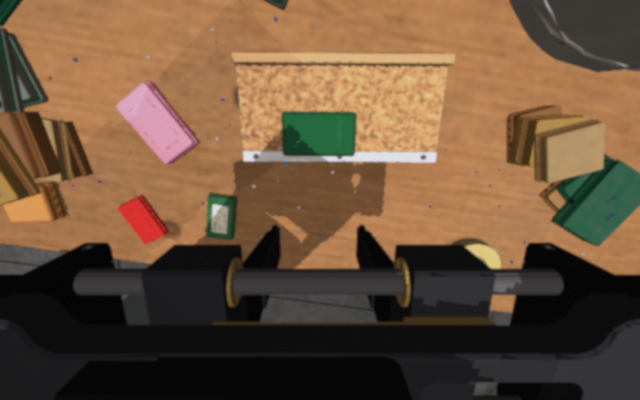

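View pics/s17.png

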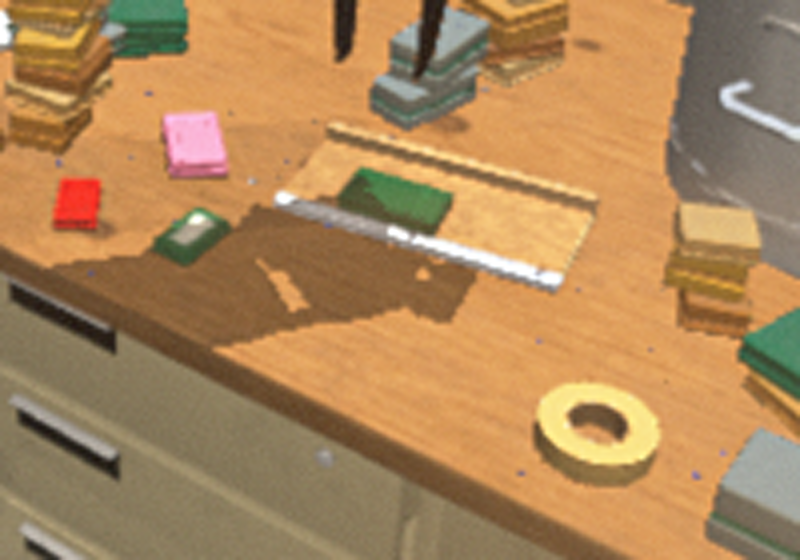

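The case lies label down on the cork, spanning 10 to 55 mm behind the front edge, so its centre is about 32 mm behind it. Nothing else has moved and the arm is clear.

```bash
python3 -c "
from cell import job_done; print(job_done())"
```

```text
the job is handed in; nothing more can be done
None
```

The green case is lying flat and upside down on the cork, label down, and the job is handed in. I pushed it flush against the board's front edge with two fingertips, then dragged its near side up along an arc until it flipped.

- **Second try needed:** on the first try the case stood up, but I drew back too early and it fell back flat on the bench. I pushed it flush again and carried the second flip right over.
- **Case position:** in the last wrist picture the case is square to the board, with its centre about 32 mm behind the front edge and 25 mm along it.
- **Other checks:** the arm was clear, with no force at the wrist. The bystanders' boxes stayed within about 3 px (roughly 8 mm) of their first detections, except for the visible heights of the mould and pliers, where the arm was probably in the way.
- **Contact force:** one row early on, while seating the case against the board, pushed the wrist force to about 35 N sideways (38 N in all). That is close to the 40 N limit. Readings during the tipping were about 20 N at most.

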